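# Close the drill jig and secure its leaf with the swing bolt

### The arm

A 6-joint arm with a two-finger parallel gripper is mounted at the origin on the work surface. World frame = base frame: x ahead of the robot, y to its left, z up, the work surface at z = 0. Lengths are in m, angles in rad, forces in N, time in s.
With the tool pointing down it reaches from about 0.425 to 0.95 m from the base axis. Payload 14.7 kg.
Tool frame: the origin (TCP) lies between the finger pads; the fingertips stand 22 mm ahead of it and the grasp point (between the pads) lies 3 mm ahead of it; z points along the fingers, y is the line along which they close (so a half turn about z gives the same grasp; the last joint's range is limited). The gripper opens to 85 mm and grips with 20 to 120 N. Pads are 22 mm wide; open, the fingers measure 114 mm over their backs; the gripper's body (76 mm by 85 mm) begins 54 mm behind the grasp point. The pads swing forward as they close: fully open they stand 13 mm farther back than shut.
Start: joints at [-1.356, 0.48, 1.596, -0, 1.065, -0.047], TCP at [0.168, -0.628, 0.253] pointing down, gripper open.
Joint ranges: [-2.75, 2.75], [-0.82, 2.05], [0.23, 2.67], [-1.56, 4.7], [0.09, 2.69], [-2.92, 2.92]. Speed limits (rad/s): [1.89, 1.89, 2.39, 3.01, 3.01, 3.01].

### API

Orientations are given as a unit quaternion [w, x, y, z].
In Python, from station import r gives the robot as it stands.
- The arm moves only by the tool carry_out, never from a script. Its argument "increments" is one flat list of numbers, 7 for each row, row after row: the finger opening in mm, from 0 to 85.4, then the shift along the tool's x, y, z as a fraction of full scale, then the turn, a rotation vector about the tool's x, y, z as a fraction of full scale. A call has exactly 8 rows; each row is the pose to reach, as a shift and turn from the pose commanded when the call began, along the tool's axes at that moment; what a row does not reach only later rows make up. Full scale, the value 1, is 0.5 m for a shift and 90 degrees for a turn. A row lasts 1/10 s, in which the tool goes at most 50 mm and 8.59 degrees, less where a joint would pass 70% of its speed; a pose out of reach is approached as far as the arm can. A call with a number of a shift or a turn outside -1 to 1 is refused whole. A call with a gripper value outside its range is refused whole. The fingers move at their own pace and stop on an object; "force" is the grip in N (left out, the last holds). Time passes only in rows, so rows that repeat a pose let the fingers close, or fill a call up. It gives the time, the measured TCP pose, the force, the opening and the grip force at its end, in the units of the state.
- r.state(): the state, without advancing time (a new reading comes with each control period).
- r.camera(name): name is "scene" or "top" or "wrist"; returns the picture (384x512x3 uint8, blue, green, red); there is no depth.
- r.camera_params(name): a dict with "K" (3x3 intrinsics, pixels), "extrinsics" (4x4, takes a point from world to camera coordinates); the wrist camera has in their place "mount" (4x4, takes a point from camera to tool coordinates, whose origin is the TCP and whose axes are the flange's). Camera axes: x right, y down, z forward; pixel columns grow to the right and rows downward; lengths in m; the calibration is good to about 2 mm. The wrist camera is an equidistant fisheye: a pixel r from the principal point sees the ray r / f radians off the axis. A picture is of the moment at which its call begins: read the wrist's pose just before it. camera_params takes no time and is no camera call.
- r.sign_off(): hands the job in; it is judged then, once.
The state is a dict: "time": time; "joints": joint angles; "joint_velocities": joint speeds; "tau": joint torques, N m; "tool_pos": TCP position; "orientation": TCP orientation; "wrist_force": force on the tool from outside, world axes, zero at the start; "ft_torque": the same for the moment, N m; "finger_gap": opening from 0.0 (shut) to 1.0 (fully open); "grip_force": force on a finger pad.
Only numpy, scipy, OpenCV 4.12 (cv2) and the standard library are available. Lean on these libraries where they do the work, as an engineer would, in place of code of your own. Each camera call takes 0.05 s, during which the arm holds its last target. There are 200 camera calls.

### The job

The bracket is loaded in the drill jig: close the jig's hinged leaf fully down over it, swing the bolt up into the slot of the leaf until it stands upright, and then tighten the bolt's wing knob clockwise all the way to its stop. Leave the bracket seated in the jig and do not shift the mallet, the vise jaw pad or the wrench lying around it.

Things in the scene. Friction and masses are not known exactly. Their poses are not given: they have to be found in the camera images.
- jig: Drill jig fixed on the bench, grey cast body 165 x 110 mm (x -85 to +80 mm), base plate 20 mm thick. Origin: underside, on its centre line. x points from the swing bolt's end to the hinge end, z up. At x -80 to -50 mm two posts (y 13 to 30 mm either side, up to z 58 mm) carry the closed leaf; the bolt pivots between them. Hinge lugs at x 47 to 73 mm, up to z 75 mm.
- leaf_hinge (a point): Middle of the leaf's hinge axis, fixed on the jig at x +60 mm, 65 mm above the bench; axes are the jig's, the hinge runs along y. The hinge is stiff: the leaf (0.3 to 0.5 kg) stays at any angle, and a push of up to 5 N at 100 mm from the hinge closes it.
- leaf (a joint): Angle of the leaf, rad: 0 = closed, level on the posts; grows as its front swings up (limit 1.5). Aluminium plate 14 mm thick (hinge axis in its mid-plane; closed, its top face is 72 mm above the bench), 100 mm wide to 109 mm from the hinge, then a fork of two 28 mm wide prongs to 136 mm with an open 16 mm slot between. Four drill bushings, flush to 1 mm, lie 30 mm off its centre line.
- leaf_front (a point): Point on the top (outer) face of the leaf, on its centre line, 110 mm from the hinge axis, at the root of the slot. Moves with the leaf; its z axis is normal to the leaf, its x axis points to the hinge.
- bolt_pivot (a point): Middle of the swing bolt's pivot pin, 34 mm above the bench, fixed on the jig (jig x -65 mm); axes are those of the jig; the bolt swings about its y.
- bolt (a joint): Lean of the zinc-plated swing bolt, rad: 0 = upright at its stop, in the slot of the closed leaf; grows as it swings outward and down to the jig's -x side (limit 1.5). 10 mm diameter, end 87.5 mm from the pivot. Stiff pivot: it stays where left; about 2 N across its end swings it. If the leaf is not down, knob and fork collide and block: close the leaf first.
- bolt_end (a point): Centre of the bolt's free end. The last 18 mm of the bolt, threaded, stand out beyond the knob.
- knob (a joint): Turn of the wing knob in rad, growing clockwise seen from above (from the bolt's free end); it starts between 0.1 and 0.7 and its tightened end stop is 2.9. Takes about 0.1 N m; stays where it is left.
- knob_grip (a point): Middle of the wing knob's grip bar, on the bolt's axis, 58.5 mm from the pivot (92.5 mm above the bench when upright). Black plastic bar 46 mm long (this point's y), 12 mm thick (its x), 22 mm high (its z, along the bolt), on a 22 mm diameter hub whose underside is 40 mm from the pivot; the bolt runs through it. Turns with the knob.
- bracket: Loose steel angle bracket, foot 60 x 70 x 12 mm with a wall to 34 mm height on its hinge side, lying on the jig's base plate between six 9 mm high dowels, with 2 mm play. Origin: centre of its underside.
- nest (a point): Centre of the place of the bracket, on top of the jig's base plate, 20 mm above the bench; axes are those of the jig.
- mallet: Bystander: rubber mallet lying on the bench, orange head 54 mm diameter x 90 mm, wooden handle 26 mm diameter, 267 mm long overall. Origin: on the bench under the middle of the head; the handle points to its -y.
- jaw_pad: Bystander: green anodized vise jaw pad lying flat, 100 x 40 x 12 mm. Origin: centre of its underside.
- wrench: Bystander: steel wrench lying flat, 160 mm long along its x, 38 mm wide, 8 mm high. Origin: centre of its underside.
Not all that is in view belongs to the job. Of the things that look like the jig, the middle-sized one is meant.

How it is judged:
On the way, in this order (a step that is already met when the one before it is completed fails the run):
1. the leaf is fully down while the bolt still leans out (value of joint leaf below 0.03 rad and value of joint bolt above 0.3 rad), for 0.2 s.
2. the bolt stands upright in the slot of the closed leaf, the knob not yet tightened (value of joint leaf below 0.03 rad and value of joint bolt below 0.08 rad and value of joint knob below 2.3 rad), for 0.2 s.
3. the knob is turned to its stop with the bolt upright (value of joint leaf below 0.03 rad and value of joint bolt below 0.08 rad and value of joint knob above 2.78 rad), for 0.2 s.
At the end, for the whole second after the job is handed in: Leaf closed (under 0.03 rad), swing bolt upright in its slot (under 0.08 rad), knob within 0.12 rad of its 2.9 rad stop, bracket flat in its nest (within 6 mm on plan, 3 mm in height), all at rest; mallet, jaw pad and wrench never shifted over 20 mm (all of step 3 and horizontal distance between bracket and nest below 0.006 m and z of bracket in the frame of nest below 0.003 m and angle between bracket's own z axis and vertical below 0.05 rad and angular speed of bracket below 0.1 rad/s and velocity of joint leaf between -0.05 and 0.05 rad/s and velocity of joint bolt between -0.05 and 0.05 rad/s and velocity of joint knob between -0.05 and 0.05 rad/s); the robot touches nothing.
It fails at once if the mallet is shifted by more than 20 mm (distance of mallet from where it was at the start of the episode above 0.02 m).
It fails at once if the jaw pad is shifted by more than 20 mm (distance of jaw_pad from where it was at the start of the episode above 0.02 m).
It fails at once if the wrench is shifted by more than 20 mm (distance of wrench from where it was at the start of the episode above 0.02 m).
It also fails if it takes over 67 s, if anything falls off the work surface, if the arm or the gripper's body presses on something with over 40 N, if the wrist force passes 120 N, or if a joint passes its speed limit or range.

## Working session

There is one attempt and no reset: what is moved stays moved. The work goes in short steps, Python scripts to look and compute and a tool call to move; the robot and the scene stay as the last step left them, time stands still between calls to the robot, and variables do not carry over. Pictures are saved under pics/ and viewed, at most 10 in all, crops included, and the job is handed in when it is done.

Besides the shell and the picture viewer there is one more tool, called in YAML: its name, and indented under it one key for each argument. carry_out: Moves the arm, as the interface text tells. Shift numbers are shares of 0.5 m and turn numbers shares of 90 degrees, none past 1 either way. Its arguments: {"type":"object","properties":{"increments":{"type":"array","items":{"type":"number"}},"force":{"type":"number"}},"required":["increments"]}

```bash
mkdir -p pics; python3 - <<'E'
from station import r
import cv2
s=r.state();print(s)
for n in("scene","top"):
    cv2.imwrite(f"pics/{n}0.png",cv2.resize(r.camera(n),(800,600),interpolation=cv2.INTER_CUBIC))
    print(r.camera_params(n))
print(r.camera_params("wrist"))
E
```

```text
{'time': 0.0, 'joints': array([-1.35561501e+00,  4.80832114e-01,  1.59686455e+00, -5.72839217e-06,
        1.06513204e+00, -4.65972298e-02]), 'joint_velocities': array([ 0.00142424,  0.00172608, -0.00099868, -0.00128627, -0.00102126,
       -0.00057163]), 'tau': array([ 8.95410951e-03, -9.50624871e+01, -4.30194676e+01,  7.28308860e-04,
        1.19753386e-02, -1.05479730e-04]), 'tool_pos': array([ 0.16815561, -0.62746552,  0.25267568]), 'orientation': array([-6.15620823e-04,  9.91445851e-01,  1.30517215e-01, -5.45290064e-05]), 'wrist_force': array([ 0.43800969, -0.2753382 , -0.47569189]), 'ft_torque': array([ 0.04400899,  0.05004495, -0.00513135]), 'grip_force': 0.0, 'finger_gap': 1.0021504265564218}
{'K': array([[481.09710281,   0.        , 260.3792722 ],
       [  0.        , 481.09710281, 190.25908018],
       [  0.        ,   0.        ,   1.        ]]), 'extrinsics': array([[-0.13671381,  0.99058493,  0.00712939,  0.08678365],
       [ 0.55760851,  0.08290186, -0.82595401, -0.23904681],
       [-0.81876864, -0.10894391, -0.56369242,  2.00133388],
       [ 0.        ,  0.        
[... 263 characters left out ...]
4],
       [-0.99605912, -0.02513071, -0.08505685,  0.56452182],
       [ 0.08556325, -0.01981205, -0.99613574,  1.43099581],
       [ 0.        ,  0.        ,  0.        ,  1.        ]])}
{'K': array([[297.31863964,   0.        , 251.82106776],
       [  0.        , 297.31863964, 191.43286033],
       [  0.        ,   0.        ,   1.        ]]), 'mount': array([[-3.57534326e-05, -9.47475537e-01, -3.19828242e-01,
         8.21201794e-02],
       [ 9.99999957e-01, -1.26625889e-04,  2.63333533e-04,
         1.56729372e-04],
       [-2.90000616e-04, -3.19828219e-01,  9.47475502e-01,
        -1.19848250e-01],
       [ 0.00000000e+00,  0.00000000e+00,  0.00000000e+00,
         1.00000000e+00]])}
```

View pics/top0.png

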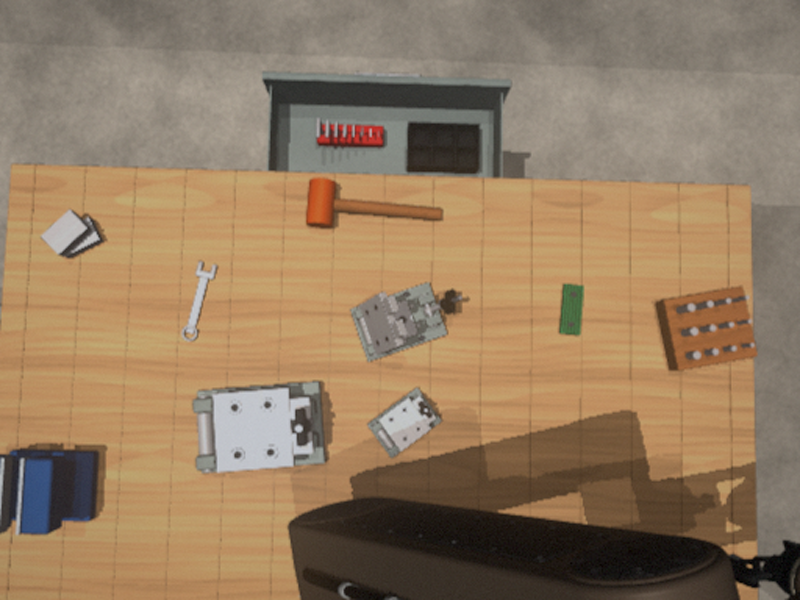

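View pics/scene0.png

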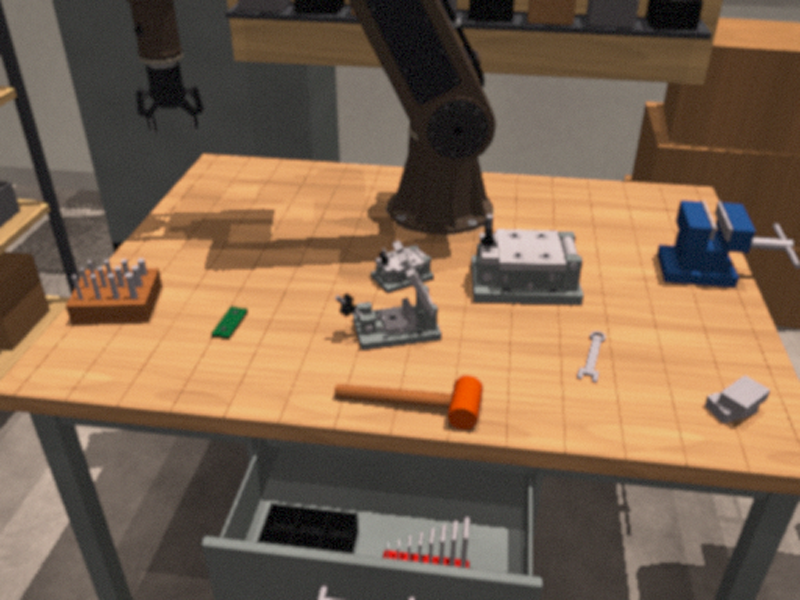

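The top view shows the target jig (the middle-sized one) near (400,320): its leaf is nearly vertical at the left (355,330) and its bolt leans right to (455,300). The mallet is at (320,203), the pad at (571,310) and the wrench at (200,300). I'll enlarge the jig in both views.

```bash
python3 - <<'E'
from station import r
import cv2,numpy as np
t=r.camera("top");s=r.camera("scene");cv2.imwrite("pics/t_raw.png",t);cv2.imwrite("pics/s_raw.png",s)
a=cv2.resize(t[170:240,215:310],None,fx=8,fy=8,interpolation=cv2.INTER_CUBIC)
cv2.imwrite("pics/c1.png",a); 
b=cv2.resize(s[165:230,205:295],None,fx=8,fy=8,interpolation=cv2.INTER_CUBIC)
cv2.imwrite("pics/c2.png",b)
E
```

```text
(no output)
```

View pics/c1.png

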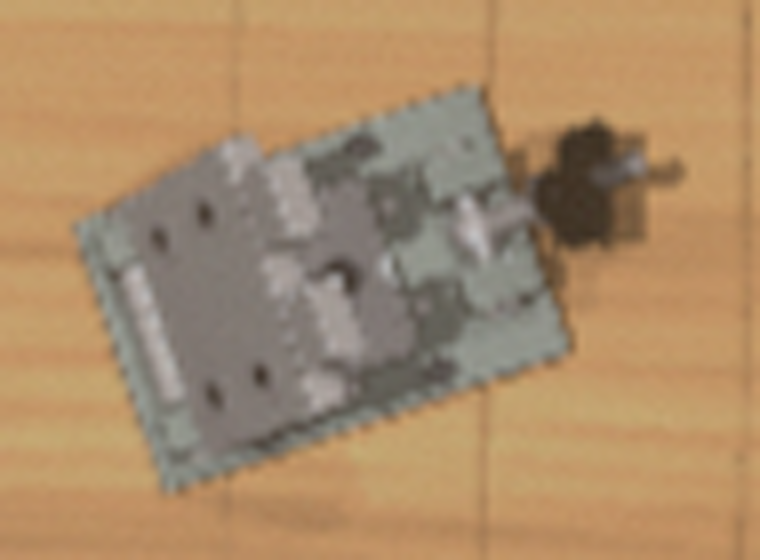

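View pics/c2.png

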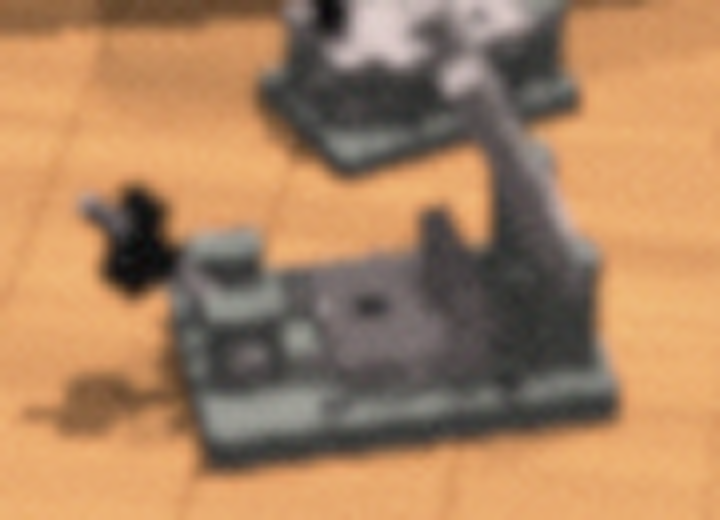

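The top crop shows the base corners at (485,85), (572,350), (170,490) and (75,225). The prong ends are at (290,195) and (332,315), the slot root at (280,275) and the knob at (585,185). In the scene crop, the knob is at (135,242), the bolt end at (88,205), the near bottom base corners at (212,468) and (617,415), and the prong ends at (465,78). Next I'll fit the pose to these.

```bash
cat > h.py <<'E'
import numpy as np
from scipy.optimize import least_squares
from station import r
def proj(n,P):
    c=r.camera_params(n);q=c["extrinsics"][:3,:3]@P+c["extrinsics"][:3,3];q=c["K"]@q;return q[:2]/q[2]
def J(p,x,y,z):
    c,s=np.cos(p[2]),np.sin(p[2]);return np.array([p[0]+c*x-s*y,p[1]+s*x+c*y,z])
leaf=lambda p,d,y,n=0:J(p,.06-d*np.cos(p[3])+n*np.sin(p[3]),y,.065+d*np.sin(p[3])+n*np.cos(p[3]))
bolt=lambda p,d:J(p,-.065-d*np.sin(p[4]),0,.034+d*np.cos(p[4]))
E
python3 - <<'E'
from h import *
from scipy.spatial.transform import Rotation as R
T=lambda u,v:np.array([215+(u+.5)/8-.5,170+(v+.5)/8-.5]);S=lambda u,v:np.array([205+(u+.5)/8-.5,165+(v+.5)/8-.5])
obs=[("top",T(485,85),lambda p:J(p,-.085,-.055,.02)),("top",T(572,350),lambda p:J(p,-.085,.055,.02)),
("top",T(170,490),lambda p:J(p,.08,.055,.02)),("top",T(75,225),lambda p:J(p,.08,-.055,.02)),
("scene",S(212,468),lambda p:J(p,-.085,-.055,0)),("scene",S(617,415),lambda p:J(p,.08,-.055,0)),
("top",T(290,195),lambda p:leaf(p,.136,-.022)),("top",T(332,315),lambda p:leaf(p,.136,.022)),("top",T(280,275),lambda p:leaf(p,.109,0)),
("top",T(240,155),lambda p:leaf(p,.109,-.043)),("top",T(325,390),lambda p:leaf(p,.109,.043)),
("scene",S(465,78),lambda p:leaf(p,.136,0)),
("top",T(585,185),lambda p:bolt(p,.0585)),("scene",S(135,242),lambda p:bolt(p,.0585)),("scene",S(88,205),lambda p:bolt(p,.0875))]
f=lambda p:np.concatenate([proj(n,g(p))-o for n,o,g in obs])
s=least_squares(f,[.6,0,1.9,1.2,.9],loss="soft_l1")
print(s.x);print((f(s.x)*8).reshape(-1,2).round(0).tolist())
p=s.x
for n,P in dict(front=leaf(p,.11,0,.007),tip=leaf(p,.136,0),knob=bolt(p,.0585),end=bolt(p,.0875),pivot=bolt(p,0),knobup=J(p,-.065,0,.0925),origin=J(p,0,0,0)).items():print(n,P.round(4))
# independent two-view triangulation of knob
def tri(a,b):
    return least_squares(lambda X:np.r_[proj("top",X)-a,proj("scene",X)-b],[.6,0,.1]).x
print("knob tri",tri(T(585,185),S(135,242)),"prong tri",tri(T(311,255),S(465,78)),"corner",tri(T(485,85),S(208,440)))
# mallet,wrench,pad rough
for n,u,v,z in [("mallet",320,203,.027),("mhandle_end",441,214,.02),("wrench",200,300,.005),("pad",571,310,.01),("bigjig",325,430,.08),("smalljig",405,420,.05)]:
    a=np.array([u,v])*.64
    print(n,least_squares(lambda X:proj("top",np.r_[X,z])-a,[.6,0]).x.round(3))
E
```

```text
[ 0.54893149 -0.03197755  1.93135965  1.16938146  0.73209056]
[[-6.0, -4.0], [3.0, -0.0], [-2.0, 2.0], [-2.0, -4.0], [1.0, 7.0], [7.0, 5.0], [-0.0, 1.0], [1.0, 4.0], [1.0, -2.0], [-1.0, 1.0], [-3.0, 1.0], [-50.0, -121.0], [3.0, -1.0], [-0.0, -3.0], [-6.0, -7.0]]
front [ 0.5407 -0.01    0.169 ]
tip [ 0.5465 -0.0256  0.1902]
knob [ 0.5857 -0.1294  0.0775]
end [ 0.5925 -0.1475  0.0991]
pivot [ 0.5719 -0.0928  0.034 ]
knobup [ 0.5719 -0.0928  0.0925]
origin [ 0.5489 -0.032   0.    ]
knob tri [ 0.58535177 -0.12898935  0.07565435] prong tri [ 0.55025753 -0.01703164  0.13996565] corner [ 0.62918382 -0.09435994  0.01623132]
mallet [0.778 0.126]
mhandle_end [ 0.765 -0.114]
wrench [0.582 0.358]
pad [ 0.58  -0.377]
bigjig [0.339 0.099]
smalljig [ 0.359 -0.05 ]
```

The fit agrees to about 0.5 px, except for one scene point (the leaf end), which I probably misread. The knob triangulates to z 0.076 against 0.0775 in the model. I'll move toward the hinge side with the fingers shut.

carry_out:
  increments: [0,0.516,-0.542,-0.08,0,0,-0.063,0,0.516,-0.542,-0.08,0,0,-0.063,0,0.516,-0.542,-0.08,0,0,-0.063,0,0.516,-0.542,-0.08,0,0,-0.063,0,0.516,-0.542,-0.08,0,0,-0.063,0,0.516,-0.542,-0.08,0,0,-0.063,0,0.516,-0.542,-0.08,0,0,-0.063,0,0.516,-0.542,-0.08,0,0,-0.063]
  force: 40

```text
time: 1.0
tool_pos: [0.3482, -0.2963, 0.2938]
orientation: [-0.0, 0.984, 0.18, 0.0]
wrist_force: [-0.2, 0.5, -1.2]
finger_gap: 0.001
grip_force: 0.0
```

```bash
cat >> h.py <<'E'
from scipy.spatial.transform import Rotation as R
def wproj(st,P):
    c=r.camera_params("wrist");q=st["orientation"];Rt=R.from_quat([*q[1:],q[0]]).as_matrix()
    t=Rt.T@(P-st["tool_pos"]);m=c["mount"];k=m[:3,:3].T@(t-m[:3,3])
    th=np.arctan2(np.hypot(k[0],k[1]),k[2]);u=k[:2]/np.hypot(k[0],k[1])*th
    return c["K"][:2,:2]@u+c["K"][:2,2]
p0=np.array([0.54893,-0.03198,1.93136,1.16938,0.73209])
E
python3 - <<'E'
from h import *
import cv2
p=p0
pts=[J(p,-.085,-.055,.02),J(p,-.085,.055,.02),J(p,.08,.055,.02),J(p,.08,-.055,.02),leaf(p,.136,-.022),leaf(p,.136,.022),leaf(p,.109,.043),leaf(p,.109,-.043),bolt(p,.0585),bolt(p,.0875)]
st=r.state();a=r.camera("wrist");s=r.camera("scene")
W=[wproj(st,P) for P in pts];S=[proj("scene",P) for P in pts]
print(np.round(W,0).tolist())
def crop(im,Q,x,y,w,h,f):
    o=cv2.resize(im[y:y+h,x:x+w],None,fx=f,fy=f,interpolation=cv2.INTER_CUBIC)
    for q in Q: cv2.circle(o,tuple(int(v) for v in ((q-[x,y]+.5)*f)),2,(0,0,255),-1)
    return o
c=np.mean(W,0).astype(int);x=int(np.clip(c[0]-66,0,380));y=int(np.clip(c[1]-75,0,234))
o=np.hstack([crop(a,W,x,y,133,150,3),crop(s,S,205,135,100,100,4)[:450]]) if 0 else None
A=crop(a,W,x,y,133,150,3);B=crop(s,S,200,130,100,112,4)[:450]
B=np.vstack([B,np.zeros((450-B.shape[0],400,3),np.uint8)]) if B.shape[0]<450 else B
cv2.imwrite("pics/ov.png",np.hstack([A,B]));print(x,y)
E
```

```text
[[186.0, -72.0], [183.0, -6.0], [77.0, 12.0], [83.0, -51.0], [61.0, -101.0], [54.0, -67.0], [56.0, -38.0], [68.0, -101.0], [190.0, -61.0], [204.0, -71.0]]
50 0
```

View pics/ov.png

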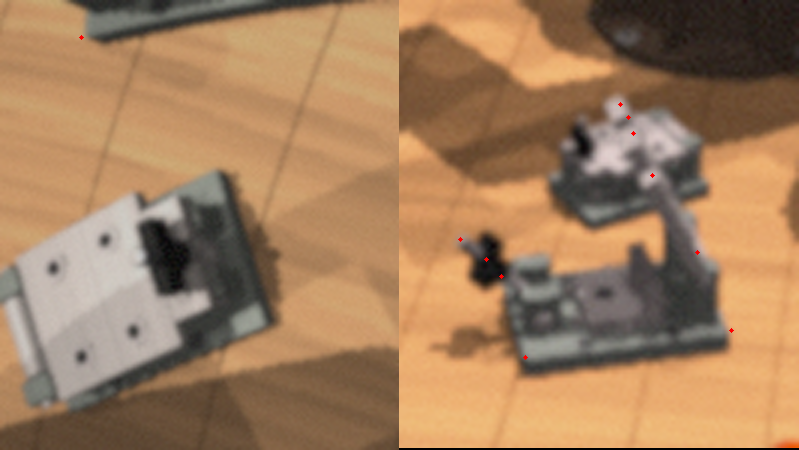

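The overlay confirms it: in the scene crop the shoulder point at (652,175) and the prong tips at (620,103) fall on the leaf, and the knob and base corners fit. So the leaf is at 1.17 rad and the pose is good.

carry_out:
  increments: [0,0.563,-0.482,0,0,0,0,0,0.563,-0.482,0,0,0,0,0,0.563,-0.482,0,0,0,0,0,0.563,-0.482,0,0,0,0,0,0.563,-0.482,0,0,0,0,0,0.563,-0.482,0,0,0,0,0,0.563,-0.482,0,0,0,0,0,0.563,-0.482,0,0,0,0]

```text
time: 1.9
tool_pos: [0.5274, 0.0283, 0.2931]
orientation: [-0.0, 0.984, 0.18, 0.0]
wrist_force: [0.6, -0.5, -0.0]
finger_gap: -0.001
grip_force: 0.0
```

carry_out:
  increments: [0,0,0,0.05,0,0,0,0,0,0,0.1,0,0,0,0,0,0,0.15,0,0,0,0,0,0,0.19,0,0,0,0,0,0,0.224,0,0,0,0,0,0,0.224,0,0,0,0,0,0,0.224,0,0,0,0,0,0,0.224,0,0,0]

```text
time: 2.7
tool_pos: [0.5263, 0.0252, 0.1822]
orientation: [0.0, 0.984, 0.179, 0.001]
wrist_force: [0.3, 0.7, -0.2]
finger_gap: 0.001
grip_force: 0.0
```

carry_out:
  increments: [0,0,0.02,0,0,0,0,0,0,0.04,0,0,0,0,0,0,0.055,0.005,0,0,0,0,0,0.07,0.012,0,0,0,0,0,0.088,0.022,0,0,0,0,0,0.11,0.04,0,0,0,0,0,0.132,0.064,0,0,0,0,0,0.132,0.064,0,0,0]

```text
time: 3.5
tool_pos: [0.5484, -0.0375, 0.1473]
orientation: [-0.0, 0.984, 0.179, -0.001]
wrist_force: [-0.6, 0.3, -0.2]
finger_gap: 0.004
grip_force: 0.0
```

carry_out:
  increments: [0,0,0.016,0.026,0,0,0,0,0,0.03,0.052,0,0,0,0,0,0.038,0.078,0,0,0,0,0,0.042,0.094,0,0,0,0,0,0.042,0.102,0,0,0,0,0,0.042,0.107,0,0,0,0,0,0.042,0.111,0,0,0,0,0,0.042,0.111,0,0,0]

```text
time: 4.3
tool_pos: [0.5562, -0.0557, 0.0941]
orientation: [0.0, 0.984, 0.18, 0.0]
wrist_force: [0.1, -0.3, 0.2]
finger_gap: -0.007
grip_force: 0.0
```

```bash
python3 - <<'E'
from station import r
import cv2,numpy as np
s=r.state();print(s["wrist_force"],s["tool_pos"])
b=r.camera("scene")[130:230,200:300];w=r.camera("wrist")
cv2.imwrite("pics/v1.png",np.hstack([cv2.resize(b,(400,400),interpolation=cv2.INTER_CUBIC),cv2.resize(w[:,60:444],(400,400))]))
E
```

```text
[ 0.12468308 -0.31983813  0.1801979 ] [ 0.55622631 -0.05565039  0.09409685]
```

View pics/v1.png

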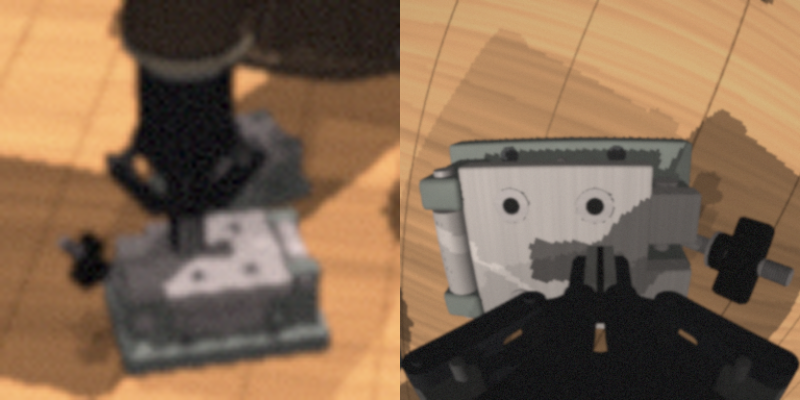

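The leaf is almost level, with the fingertips on it and the bolt still out at the right (740,260). The force reads zero, so I'll press a little further.

carry_out:
  increments: [0,0,0,0.004,0,0,0,0,0,0,0.006,0,0,0,0,0,0,0.008,0,0,0,0,0,0,0.008,0,0,0,0,0,0,0.008,0,0,0,0,0,0,0.008,0,0,0,0,0,0,0.008,0,0,0,0,0,0,0.008,0,0,0]

```text
time: 5.2
tool_pos: [0.5566, -0.0557, 0.0933]
orientation: [0.0, 0.984, 0.179, 0.001]
wrist_force: [-19.1, 2.5, 71.2]
finger_gap: -0.002
grip_force: 35.4
```

carry_out:
  increments: [0,0,0,-0.08,0,0,0,0,0,0,-0.16,0,0,0,0,0.003,0.09,-0.16,0,0,0,0,0.003,0.18,-0.16,0,0,0,0,0.003,0.264,-0.16,0,0,0,0,0.003,0.264,-0.16,0,0,0,0,0.003,0.264,-0.1,0,0,0,0,0.003,0.264,-0.048,0,0,0]

```text
time: 6.0
tool_pos: [0.6045, -0.1789, 0.1135]
orientation: [0.0, 0.984, 0.179, 0.001]
wrist_force: [-0.6, 0.6, -0.9]
finger_gap: -0.0
grip_force: 0.0
```

```bash
python3 - <<'E'
from station import r
import cv2,numpy as np
s=r.state();print(s["wrist_force"],s["tool_pos"])
b=r.camera("scene")[130:230,185:285];w=r.camera("wrist")
cv2.imwrite("pics/v2.png",np.hstack([cv2.resize(b,(400,400),interpolation=cv2.INTER_CUBIC),cv2.resize(w[:,60:444],(400,400))]))
E
```

```text
[-0.5929199   0.56816033 -0.94186782] [ 0.60448546 -0.17893023  0.11345825]
```

View pics/v2.png

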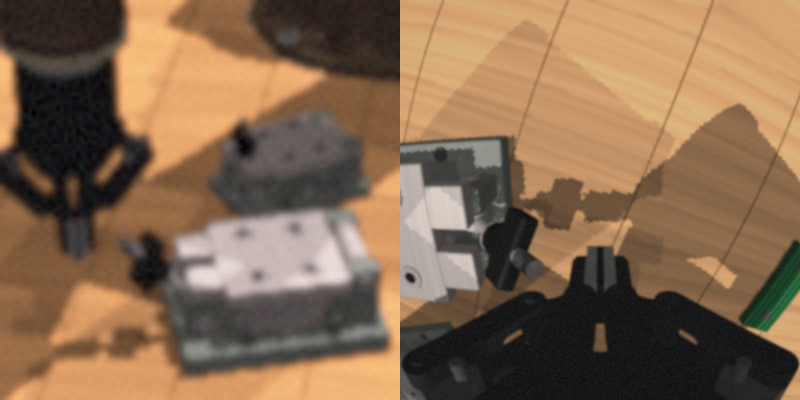

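The leaf lies flat in the scene crop. In the wrist crop the bolt end at (530,268) is just left of the fingertips at (600,265), in line with them. Next I'll push the bolt up.

carry_out:
  increments: [0,0,-0.03,-0.004,0,0,0,0,0,-0.05,-0.008,0,0,0,0,0,-0.068,-0.013,0,0,0,0,0,-0.085,-0.018,0,0,0,0,0,-0.1,-0.023,0,0,0,0,0,-0.115,-0.027,0,0,0,0,0,-0.126,-0.032,0,0,0,0,0,-0.134,-0.034,0,0,0]

```text
time: 6.9
tool_pos: [0.5836, -0.1164, 0.1351]
orientation: [0.002, 0.984, 0.18, 0.004]
wrist_force: [1.9, -5.1, 20.9]
finger_gap: 0.003
grip_force: 13.7
```

carry_out:
  increments: [0,0,-0.004,0,0,0,0,0,0,-0.007,0,0,0,0,0,0,-0.01,0,0,0,0,0,0,-0.01,0,0,0,0,0,0,-0.01,0,0,0,0,0,0,-0.01,0,0,0,0,0,0,-0.01,0,0,0,0,0,0,-0.01,0,0,0]

```text
$.increments: bad value
```

The upward force of 21 N suggests something is under the fingertips, so I'll look before pushing on.

```bash
python3 - <<'E'
from station import r
import cv2,numpy as np
s=r.state();print(s["wrist_force"],s["tool_pos"])
b=r.camera("scene")[140:220,195:275];w=r.camera("wrist")
cv2.imwrite("pics/v3.png",np.hstack([cv2.resize(b,(400,400),interpolation=cv2.INTER_CUBIC),cv2.resize(w[140:340,152:352],(400,400),interpolation=cv2.INTER_CUBIC)]))
E
```

```text
[ 1.86914426 -5.0503891  20.8536793 ] [ 0.58361183 -0.11636625  0.13507811]
```

View pics/v3.png

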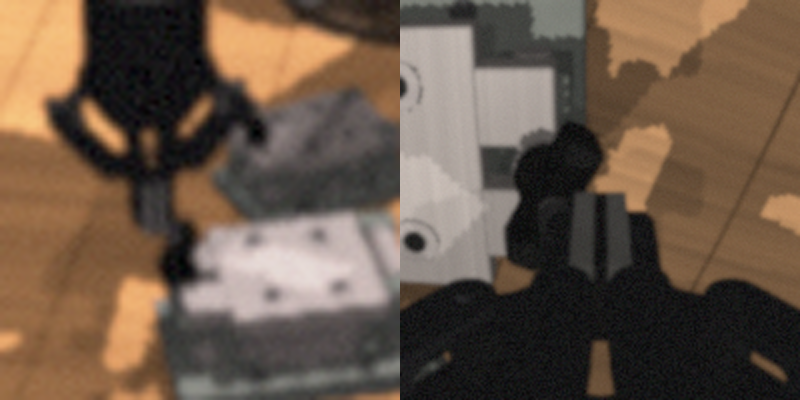

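```bash
python3 - <<'E'
from h import *
st=r.state()
tip=st["tool_pos"]-[0,0,.022]
sc=lambda q:((q-[195,140])*5).round(0); wc=lambda q:((q-[152,140])*2).round(0)
print("tip",sc(proj("scene",tip)),wc(wproj(st,tip)))
for b in(0,.15,.3,.45,.6):
    p=p0.copy();p[4]=b
    print(b,[ (sc(proj("scene",bolt(p,d))),wc(wproj(st,bolt(p,d)))) for d in(.0585,.0875)],bolt(p,.0875).round(4))
E
```

```text
tip [152. 224.] [199. 222.]
0 [(array([194., 244.]), array([115., 196.])), (array([192., 205.]), array([101., 245.]))] [ 0.5719 -0.0928  0.1215]
0.15 [(array([180., 247.]), array([143., 195.])), (array([171., 209.]), array([151., 244.]))] [ 0.5765 -0.105   0.1205]
0.3 [(array([166., 251.]), array([171., 192.])), (array([151., 215.]), array([199., 239.]))] [ 0.581  -0.117   0.1176]
0.45 [(array([153., 257.]), array([197., 188.])), (array([131., 224.]), array([243., 229.]))] [ 0.5853 -0.1284  0.1128]
0.6 [(array([141., 264.]), array([221., 182.])), (array([114., 235.]), array([280., 217.]))] [ 0.5893 -0.139   0.1062]
```

The projections put the knob at (180,250) in the scene crop, which means a lean of about 0.15 rad. The bolt end is caught under the step above the narrow fingertips, so I'll back off, rise and push with the tips only.

carry_out:
  increments: [0,0,0.02,0,0,0,0,0,0,0.02,-0.016,0,0,0,0,0,0.01,-0.016,0,0,0,0,0,0,-0.016,0,0,0,0,0,-0.01,-0.016,0,0,0,0,0,-0.018,-0.016,0,0,0,0,0,-0.024,-0.016,0,0,0,0,0,-0.024,-0.016,0,0,0]

```text
time: 7.8
tool_pos: [0.5778, -0.1048, 0.1418]
orientation: [0.001, 0.984, 0.18, 0.002]
wrist_force: [-6.1, -4.6, 41.0]
finger_gap: 0.001
grip_force: 20.4
```

The tips still ride up over the bolt end. I'll lift, open the fingers and close them around the stub at its upright position, which centres the bolt.

carry_out:
  increments: [0,0,0.01,-0.02,0,0,0,60,0,0,-0.1,0,0,0,60,0,-0.026,-0.12,0,0,0,60,0,-0.026,-0.12,0,0,0,60,0,-0.026,-0.12,0,0,0,60,0,-0.026,-0.12,0,0,0,60,0,-0.026,-0.12,0,0,0,60,0,-0.026,-0.12,0,0,0]
  force: 20

```text
time: 8.6
tool_pos: [0.5716, -0.0929, 0.198]
orientation: [-0.0, 0.984, 0.179, -0.001]
wrist_force: [-0.2, 0.4, 0.5]
finger_gap: 0.701
grip_force: 0.0
```

```bash
python3 - <<'E'
from h import *
import cv2
st=r.state();w=r.camera("wrist");b=r.camera("scene")
print(st["tool_pos"],st["finger_gap"])
dp=st["tool_pos"][:2]-p0[:2];c,s=np.cos(p0[2]),np.sin(p0[2]);print("jig xy",c*dp[0]+s*dp[1],-s*dp[0]+c*dp[1])
for n in(0,.15,.3,.45):
    p=p0.copy();p[4]=n;print(n,[((wproj(st,bolt(p,d))-[152,100])*2).round(0) for d in(.0585,.0875)],[((proj("scene",bolt(p,d))-[195,140])*5).round(0) for d in(.0585,.0875)])
cv2.imwrite("pics/v4.png",np.hstack([cv2.resize(b[140:220,195:275],(400,400),interpolation=cv2.INTER_CUBIC),cv2.resize(w[100:300,152:352],(400,400),interpolation=cv2.INTER_CUBIC)]))
E
```

```text
[ 0.57158945 -0.09285732  0.19804598] 0.7010146656904456
jig xy -0.06495709003761646 0.00027521859894661174
0 [array([199., 196.]), array([199., 224.])] [array([194., 244.]), array([192., 205.])]
0.15 [array([221., 196.]), array([236., 223.])] [array([180., 247.]), array([171., 209.])]
0.3 [array([242., 194.]), array([270., 220.])] [array([166., 251.]), array([151., 215.])]
0.45 [array([261., 191.]), array([301., 214.])] [array([153., 257.]), array([131., 224.])]
```

View pics/v4.png

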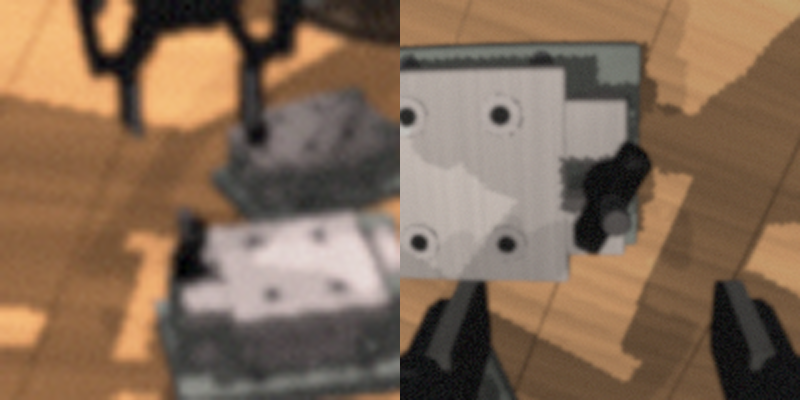

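The wrist crop shows the knob at (612,197) and the bolt end at (617,222), so the lean is about 0.07 rad. The bar runs from (580,240) to (640,160), so the knob stands at about 0.64 rad. Closing on the stub should bring the bolt fully upright.

carry_out:
  increments: [60,0,0,0.06,0,0,0,60,0,0,0.12,0,0,0,50,0,0,0.136,0,0,0,5,0,0,0.136,0,0,0,5,0,0,0.136,0,0,0,5,0,0,0.136,0,0,0,5,0,0,0.136,0,0,0,5,0,0,0.136,0,0,0]

```text
time: 9.5
tool_pos: [0.5727, -0.093, 0.1321]
orientation: [0.0, 0.984, 0.179, 0.001]
wrist_force: [-0.4, -2.2, 8.7]
finger_gap: 0.099
grip_force: 20.0
```

carry_out:
  increments: [5,0,0,0,0,0,0,5,0,0,0,0,0,0,5,0,-0.002,0,0,0,0,5,0,-0.003,0,0,0,0,5,0,-0.003,0,0,0,0,5,0,-0.003,0,0,0,0,5,0,-0.003,0,0,0,0,5,0,-0.003,0,0,0,0]

```text
time: 10.3
tool_pos: [0.5725, -0.0922, 0.1321]
orientation: [0.001, 0.984, 0.179, 0.001]
wrist_force: [1.1, -7.1, 6.7]
finger_gap: 0.097
grip_force: 20.0
```

Gap about 8 mm with 20 N of grip and 7 N against the stop, so the bolt is upright. Next I'll open, lift and turn the tool to the bar's direction.

carry_out:
  increments: [50,0,0,0,0,0,0,60,0,0,0,0,0,0,60,0,0,-0.06,0,0,0,60,0,0,-0.12,0,0,-0.095,60,0,0,-0.12,0,0,-0.19,60,0,0,-0.12,0,0,-0.285,60,0,0,-0.12,0,0,-0.38,60,0,0,-0.12,0,0,-0.47]

```text
time: 11.1
tool_pos: [0.5712, -0.0911, 0.191]
orientation: [-0.0, 0.851, 0.525, 0.0]
wrist_force: [0.6, -0.2, -0.2]
finger_gap: 0.701
grip_force: 0.0
```

carry_out:
  increments: [60,0,0,0,0,0,-0.095,60,0,0,0,0,0,-0.19,60,0,0,0,0,0,-0.285,60,0,0,0,0,0,-0.38,60,0,0,0,0,0,-0.475,60,0,0,0,0,0,-0.57,60,0,0,0,0,0,-0.66,60,0,0,0,0,0,-0.75]

```text
time: 11.9
tool_pos: [0.5712, -0.0911, 0.1909]
orientation: [-0.0, 0.416, 0.909, 0.0]
wrist_force: [-0.0, 0.4, -0.0]
finger_gap: 0.705
grip_force: 0.0
```

carry_out:
  increments: [60,0,0,0,0,0,-0.09,60,0,0,0,0,0,-0.18,60,0,0,0,0,0,-0.27,60,0,0,0,0,0,-0.36,60,0,0,0,0,0,-0.371,60,0,0,0,0,0,-0.371,60,0,0,0,0,0,-0.371,60,0,0,0,0,0,-0.371]

```text
time: 12.7
tool_pos: [0.5713, -0.0913, 0.1908]
orientation: [-0.0, 0.141, 0.99, 0.0]
wrist_force: [-0.3, 0.5, -1.0]
finger_gap: 0.701
grip_force: 0.0
```

```bash
python3 - <<'E'
from h import *
import cv2
st=r.state();w=r.camera("wrist")
q=st["orientation"];Rt=R.from_quat([*q[1:],q[0]]).as_matrix()
print(st["tool_pos"],st["joints"],"xt",Rt[:,0].round(3),"yaw",np.arctan2(Rt[1,0],Rt[0,0]))
for n in(0,.1):
    p=p0.copy();p[4]=n;print(n,[((wproj(st,bolt(p,d))-[152,100])*2).round(0) for d in(.0585,.0695,.0875)])
B=lambda k,s,y:((wproj(st,J(p0,-.065+s*.023*np.sin(k),s*.023*np.cos(k),.1035))-[152,100])*2).round(0)
for k in(.5,.64,.8):print(k,B(k,1,0),B(k,-1,0))
cv2.imwrite("pics/v5.png",cv2.resize(w[100:300,152:352],(800,800),interpolation=cv2.INTER_CUBIC)[:600])
E
```

```text
[ 0.57132647 -0.09131462  0.19080715] [-2.10893376e-01  4.52353077e-01  1.82623364e+00  2.38035567e-05
  8.63026572e-01 -1.49783438e+00] xt [-0.96  0.28  0.  ] yaw 2.8577218513580096
0 [array([197., 206.]), array([197., 217.]), array([197., 236.])]
0.1 [array([185., 214.]), array([182., 227.]), array([177., 249.])]
0.5 [188. 158.] [206. 271.]
0.64 [197. 158.] [197. 271.]
0.8 [207. 158.] [188. 271.]
```

View pics/v5.png

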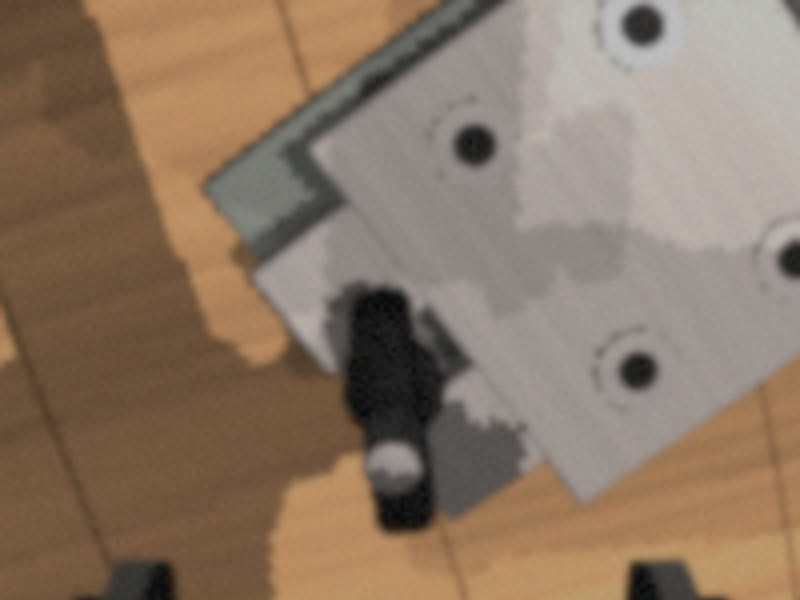

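The bolt end at (394,465) matches the upright prediction (394,472). The bar from (380,293) to (405,528) gives the knob at about 0.55 rad. I'll descend with a small correction and grip the bar.

carry_out:
  increments: [60,0,0,0.05,0,0,-0.058,60,0,0,0.1,0,0,-0.058,50,0,0,0.15,0,0,-0.058,50,0,0,0.182,0,0,-0.058,30,0,0,0.182,0,0,-0.058,5,0,0,0.182,0,0,-0.058,5,0,0,0.182,0,0,-0.058,5,0,0,0.182,0,0,-0.058]
  force: 40

```text
time: 13.55
tool_pos: [0.571, -0.0922, 0.1005]
orientation: [-0.0, 0.095, 0.995, -0.001]
wrist_force: [-3.5, -10.4, -8.2]
finger_gap: 0.217
grip_force: 39.3
```

carry_out:
  increments: [5,0,0,0,0,0,0,5,0,0,0,0,0,0,5,0,0,0,0,0,0.04,5,0,0,0,0,0,0.12,5,0,0,0,0,0,0.2,5,0,0,0,0,0,0.28,5,0,0,0,0,0,0.36,5,0,0,0,0,0,0.44]

```text
time: 14.35
tool_pos: [0.5713, -0.092, 0.1005]
orientation: [0.0, 0.429, 0.903, -0.0]
wrist_force: [-1.7, -7.9, -10.1]
finger_gap: 0.216
grip_force: 39.3
```

The gap reads 18 mm, not 12, so the tips have probably caught the 22 mm hub below the bar. I'll regrip 7 mm higher.

carry_out:
  increments: [35,0,0,0,0,0,0,35,0,0,-0.005,0,0,0,35,0,0,-0.014,0,0,0,5,0,0,-0.014,0,0,0,5,0,0,-0.014,0,0,0,5,0,0,-0.014,0,0,0,5,0,0,-0.014,0,0,0,5,0,0,-0.014,0,0,0]

```text
time: 15.15
tool_pos: [0.5712, -0.0918, 0.1076]
orientation: [0.0, 0.426, 0.905, -0.0]
wrist_force: [-7.4, -5.3, 16.9]
finger_gap: 0.126
grip_force: 41.8
```

```bash
python3 - <<'E'
from station import r
s=r.state();print(s["finger_gap"],s["grip_force"],s["ft_torque"],s["wrist_force"],s["tool_pos"],s["joints"])
E
```

```text
0.12638176857082312 41.79047763347626 [-0.87211852  1.08413372  0.11984551] [-7.35604557 -5.29320378 16.89695989] [ 0.57120715 -0.09178932  0.10764058] [-2.11361455e-01  5.65837206e-01  1.88698884e+00 -9.55920542e-04
  6.88508340e-01 -9.00644565e-01]
```

Now the gap fits the 12 mm bar, with the knob at about 1.24 rad. I'll turn it on toward the stop.

carry_out:
  increments: [5,0,0,0,0,0,0.09,5,0,0,0,0,0,0.18,5,0,0,0,0,0,0.27,5,0,0,0,0,0,0.36,5,0,0,0,0,0,0.45,5,0,0,0,0,0,0.54,5,0,0,0,0,0,0.63,5,0,0,0,0,0,0.72]

```text
time: 15.95
tool_pos: [0.5721, -0.0918, 0.1077]
orientation: [0.001, 0.846, 0.533, 0.001]
wrist_force: [-0.6, -4.4, 11.3]
finger_gap: 0.125
grip_force: 41.2
```

carry_out:
  increments: [5,0,0,0,0,0,0.08,5,0,0,0,0,0,0.16,5,0,0,0,0,0,0.22,5,0,0,0,0,0,0.27,5,0,0,0,0,0,0.3,5,0,0,0,0,0,0.32,5,0,0,0,0,0,0.32,5,0,0,0,0,0,0.32]

```text
time: 16.75
tool_pos: [0.5725, -0.0921, 0.1077]
orientation: [0.001, 0.951, 0.308, 0.001]
wrist_force: [-0.9, -6.8, 9.8]
finger_gap: 0.127
grip_force: 41.1
```

```bash
python3 - <<'E'
from station import r
import numpy as np
s=r.state();q=s["orientation"];print(s["finger_gap"],s["ft_torque"],s["wrist_force"],"k",3.502-2*np.arctan2(q[2],q[1]))
E
```

```text
0.12743914098730427 [-1.28292893  0.0144528  -0.09108195] [-0.93031073 -6.79279023  9.81492724] k 2.875078271974633
```

carry_out:
  increments: [5,0,0,0,0,0,0.02,5,0,0,0,0,0,0.04,5,0,0,0,0,0,0.06,5,0,0,0,0,0,0.07,5,0,0,0,0,0,0.07,5,0,0,0,0,0,0.07,5,0,0,0,0,0,0.07,5,0,0,0,0,0,0.07]

```text
time: 17.55
tool_pos: [0.5725, -0.0921, 0.1078]
orientation: [0.001, 0.967, 0.256, 0.001]
wrist_force: [0.2, -6.0, 10.9]
finger_gap: 0.129
grip_force: 59.8
```

```bash
python3 - <<'E'
from station import r
import numpy as np
s=r.state();q=s["orientation"];print(s["finger_gap"],s["ft_torque"],s["wrist_force"],"k",3.502-2*np.arctan2(q[2],q[1]))
E
```

```text
0.1288315779857897 [-1.20531792  0.08887838  1.31254714] [ 0.1664917  -6.01366233 10.94573141] k 2.9832690330419784
```

The torque jumped to 1.3 N m, so the knob is at its stop. I'll release and lift.

carry_out:
  increments: [20,0,0,0,0,0,0.07,60,0,0,0,0,0,0.06,60,0,0,0,0,0,0.06,60,0,0,0,0,0,0.06,60,0,0,-0.06,0,0,0.06,60,0,0,-0.12,0,0,0.06,60,0,0,-0.18,0,0,0.06,60,0,0,-0.18,0,0,0.06]

```text
time: 18.35
tool_pos: [0.5733, -0.0917, 0.2005]
orientation: [0.001, 0.978, 0.21, 0.003]
wrist_force: [-0.4, -0.3, 0.7]
finger_gap: 0.701
grip_force: 0.0
```

```bash
python3 - <<'E'
from h import *
import cv2
st=r.state();w=r.camera("wrist");print(st["tool_pos"],st["wrist_force"],st["finger_gap"])
# dark-blob (knob bar) orientation & bolt end, compared with model
P=lambda k,s:wproj(st,J(p0,-.065+s*.019*np.sin(k),s*.019*np.cos(k),.1035))
cen=wproj(st,J(p0,-.065,0,.1035));g=cv2.cvtColor(w,cv2.COLOR_BGR2GRAY)
m=(g<45).astype(np.uint8);n,l,s,c=cv2.connectedComponentsWithStats(m)
i=l[int(cen[1]),int(cen[0])];print("pred c",cen,"label",i)
for j in range(1,n):
    if s[j,4]>60:
        ys,xs=np.where(l==j);ang=cv2.minAreaRect(np.c_[xs,ys].astype(np.float32));print(j,s[j],c[j].round(1),ang)
for k in(2.5,2.7,2.9):
    a,b=P(k,1),P(k,-1);print(k,a.round(1),b.round(1),np.degrees(np.arctan2(*(b-a)[::-1])).round(1))
for b in(0,.08,.15):
    p=p0.copy();p[4]=b;print("end",b,wproj(st,bolt(p,.0875)).round(1))
x,y=cen.astype(int)
for row in range(y-26,y+36,3):print(row,' '.join('%3d'%v for v in g[row,x-24:x+26:2]))
print(x-24)
E
```

```text
[ 0.57330448 -0.09172585  0.20050789] [-0.37033827 -0.32155506  0.65731297] 0.7007881153140049
pred c [251.66957147 204.86341868] label 7
7 [238 172  27  57 802] [251.8 196.2] ((253.48190307617188, 199.61993408203125), (55.773590087890625, 24.397188186645508), 68.83873748779297)
25 [ 11 201   8  11  71] [ 14.5 205.9] ((14.5, 206.0), (10.0, 7.0), 90.0)
37 [ 54 209  10  87 474] [ 58.7 249.7] ((58.23635482788086, 251.98245239257812), (8.610280990600586, 86.06114196777344), 0.795723557472229)
41 [411 216  41  55 170] [431.6 242.5] ((431.09649658203125, 243.4225311279297), (2.9580881595611572, 66.60798645019531), 35.31121063232422)
45 [  8 233  41  35 420] [ 32.  248.7] ((30.975603103637695, 243.21951293945312), (34.67057418823242, 33.10884094238281), 51.34019088745117)
50 [   25   241   455   143 30568] [250.1 336.8] ((251.99996948242188, 312.0), (453.99993896484375, 141.99996948242188), 0.0)
52 [ 17 269  33  31 336] [ 36.1 283.6] ((35.000003814697266, 280.5000305175781), (23.33452033996582, 28.991378784179688), 45.0)
53 [499 268  13  16  65] [507.1 273.2] ((507.3845520019531, 273.576934
[... 1807 characters left out ...]
 136 137 143 125  58  44  51  37  22  15  32  85 113 127 139 146 143 141
223 141 140 138 132 135 135 138 143 154 158 146  69  25  24  23  20  16  11  78 110 125 137 139 138 142
226 140 137 137 130 135 137 145 156 158 160 150 100  34  23  15  24  22  24  98 140 143 141 138 136 137
229 141 137 134 115 140 147 151 149 149 150 147 136  85  63  68  79  96 116 142 148 149 146 146 152 146
232 142 138 136 126 141 147 145 146 146 148 149 150 153 151 153 149 154 149 152 152 151 151 159 159 134
235 140 145 145 136 150 153 152 151 146 147 145 145 147 149 147 149 156 156 152 152 150 153 157 145 107
238 143 159 154 138 147 151 154 154 155 152 151 149 147 142 141 140 143 149 151 155 156 157 149 117 102
227
```

The bolt end sits at pixel x≈252 (upright predicts 251.7), and the bar runs at about 81° (the stop predicts 79°). The leaf is closed and the arm is clear, so I'm handing in.

```bash
python3 -c "
from station import r
print(r.sign_off())"
```

```text
the job is handed in; nothing more can be done
None
```

The leaf is closed, the bolt is upright in its slot and the wing knob is tightened to its stop; I handed the job in at about 18 s, but the sign-off returned no verdict and I did not re-check the bracket or bystanders at the end.

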